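Balance a loaded centrifuge rotor

ROBOT

A 6-joint arm with a two-finger parallel gripper is mounted at the origin on a cart in front of the work surface, level with it; the furniture and walls round the work are solid. World frame = base frame: x ahead of the robot, y to its left, z up, the work surface at z = 0. Lengths are in m, angles in rad, forces in N, time in s.
With the tool pointing down it reaches from about 0.4 to 0.825 m from the base axis. Payload 7 kg.
Tool frame: the origin (TCP) lies midway between the tips of the shut fingers; the grasp point (between the pads) lies arm.hold_point_z behind it (arm.hold_point_z is the distance from the TCP to the grasp point, in m); z points along the fingers, y is the line along which they close (so a half turn about z gives the same grasp; the last joint's range is limited). The gripper opens to 88 mm and grips with 3 to 60 N. Pads are 19 mm wide; open, the fingers measure 130 mm over their backs; the gripper's body (78 mm by 193 mm) begins 47 mm behind the grasp point.
Start: joints at [1.431, 0.359, 0.012, 0, -1.224, -0.288], TCP at [0.28, 0.614, 0.227] pointing down, gripper open.
Joint ranges: [-3.07, 3.07], [-1.43, 2.12], [-1.02, 1.25], [-3.03, 1.67], [-3.05, -0], [-3.03, 3.03]. Speed limits (rad/s): [2.39, 2.39, 3.01, 3.14, 3.14, 3.14].

INTERFACE

Orientations are given as [roll, pitch, yaw] about the fixed x, y, z axes, in that order (R = Rz(yaw) Ry(pitch) Rx(roll)).
In Python, from station import arm gives the robot as it stands.
- The arm moves only by the shell command python3 -m crank 'ROWS' [OPENING] [FORCE]. ROWS is JSON, a list that holds one entry, the list of rows, each a list of 4 numbers: the shift along the tool's x, y, z in units of 25 mm (1.0 is 25 mm), then the turn about the tool's z in units of 5 degrees (1.0 is 5 degrees). A call has 1 to 12 rows; each row is the pose to reach, as a shift and turn from the pose commanded when the call began, along the tool's axes at that moment; what a row does not reach only later rows make up. A row lasts 1/8 s, in which the tool goes at most 62.5 mm and 10.7 degrees, less where a joint would pass 70% of its speed; a pose out of reach is approached as far as the arm can. A call with a gripper value outside its range is refused whole. OPENING is the closure, from 0 (fully open) to 1 (shut), set as the call begins (- or left out, the last holds). The fingers move at their own pace and stop on an object; FORCE is the grip in N (left out, the last holds). Time passes only in rows, so rows that repeat a pose let the fingers close. It gives the time, the measured TCP pose, the force, the opening and the grip force at its end, in the units of the state.
- arm.get_state(): the state, without advancing time (a new reading comes with each control period).
- arm.grab_frame(name): name is "side" or "top" or "wrist"; returns (picture, depth): 480x640x3 uint8, red, green, blue; 480x640 float32, m along the optical axis (not along the pixel's ray), 0 where there is no reading.
- arm.get_calibration(name): a dict with "mtx" (3x3 intrinsics, pixels), "R" (3x3) and "t" (3): a world point X has camera coordinates R X + t; the wrist camera has in their place "mount" (4x4, takes a point from camera to tool coordinates, whose origin is the TCP and whose axes are the flange's). Camera axes: x right, y down, z forward; pixel columns grow to the right and rows downward; lengths in m; the calibration is good to about 2 mm. A picture is of the moment at which its call begins: read the wrist's pose just before it. get_calibration takes no time and is no camera call.
- arm.job_done(): hands the job in; it is judged then, once.
Trained networks look in the newest picture that a camera, given by its name, has taken for a name from the list of things; names that differ only in an ending like _2 or _b are one class to them, and where a whole thing is asked for, a point or a joint stands for the part that bears it (a point fixed in the world has none). Each returns a list of dicts, best first, with "score" (0 to 1); they miss things now and then, are a little off and sometimes report something else, mostly with a low value. They report only what shows in the picture. A call takes as long as a camera call.
- arm.recognise(thing, camera): "extent" ([left, top, width, height] in pixels, round what is visible of it).
- arm.trace(thing, camera): "mask" (480x640 bool, what is visible of it) and "extent" ([left, top, width, height] in pixels, round what is visible of it).
The state is a dict: "t": time; "q": joint angles; "qd": joint speeds; "joint_efforts": joint torques, N m; "eef_pos": TCP position; "ee_rot": TCP orientation; "force": force on the tool from outside, world axes, zero at the start; "moment": the same for the moment, N m; "width": finger opening in m; "gripper_force": force on a finger pad.
Only numpy, scipy, OpenCV 4.12 (cv2) and the standard library are available. Lean on these libraries where they do the work, as an engineer would, in place of code of your own. Each camera call takes 0.05 s, during which the arm holds its last target. There are 200 camera calls.

TASK

The six tubes in the centrifuge rotor were weighed and matched in pairs, blue with blue, red with red and yellow with yellow, but were loaded out of balance. Rearrange them, using the empty hole in the grey rack as a parking place, so that each tube ends up in the bucket directly opposite the other tube of its cap colour, with all six fully home in the rotor and let go. Keep the tubes upright and leave the two green-capped tubes in the rack where they are.

Things in the scene. Friction and masses are not known exactly. Their poses are not given: they have to be found in the camera images.
- tube_blue_1_mid (a point): centre, half-way up, of one of two alike, equally heavy 50 ml centrifuge tubes with blue screw cap. 115 mm tall; frosted white body 29 mm in diameter, bottom rounded, with a flat foot 16 mm wide. Cap 35 mm in diameter, 16 mm high, centre 50 mm above this point. z: up the axis, tip to cap.
- tube_red_1_mid (a point): centre, half-way up, of one of two alike, equally heavy 50 ml centrifuge tubes with red screw cap. 115 mm tall; frosted white body 29 mm in diameter, bottom rounded, with a flat foot 16 mm wide. Cap 35 mm in diameter, 16 mm high, centre 50 mm above this point. z: up the axis, tip to cap.
- tube_red_2_mid (a point): centre, half-way up, of one of two alike, equally heavy 50 ml centrifuge tubes with red screw cap. 115 mm tall; frosted white body 29 mm in diameter, bottom rounded, with a flat foot 16 mm wide. Cap 35 mm in diameter, 16 mm high, centre 50 mm above this point. z: up the axis, tip to cap.
- tube_yellow_1_mid (a point): centre, half-way up, of one of two alike, equally heavy 50 ml centrifuge tubes with yellow screw cap. 115 mm tall; frosted white body 29 mm in diameter, bottom rounded, with a flat foot 16 mm wide. Cap 35 mm in diameter, 16 mm high, centre 50 mm above this point. z: up the axis, tip to cap.
- tube_yellow_2_mid (a point): centre, half-way up, of one of two alike, equally heavy 50 ml centrifuge tubes with yellow screw cap. 115 mm tall; frosted white body 29 mm in diameter, bottom rounded, with a flat foot 16 mm wide. Cap 35 mm in diameter, 16 mm high, centre 50 mm above this point. z: up the axis, tip to cap.
- tube_blue_2_mid (a point): centre, half-way up, of one of two alike, equally heavy 50 ml centrifuge tubes with blue screw cap. 115 mm tall; frosted white body 29 mm in diameter, bottom rounded, with a flat foot 16 mm wide. Cap 35 mm in diameter, 16 mm high, centre 50 mm above this point. z: up the axis, tip to cap.
- rotor: six-place aluminium swing-out rotor, fixed, 233 mm across; origin on its axis at the worktop, z up. Upright buckets 90 mm from the axis, 60 deg apart, the first along its +x, all full at the start. Bore 32 mm, flared to 42 at the rim 85 mm up; a tube fully home has its centre 78 mm above the worktop, 51 mm stands out. Hub nut 38 mm wide, 106 mm high; arms between buckets lower than rims.
- rack: fixed grey tube rack, 66 mm (x) by 194 mm (y), 80 mm high; origin under its middle at the worktop, z up. Three 33 mm holes in a row along y, 60 mm apart: the middle one, over the origin, is empty at the start, the outer two hold the green-capped tubes. A tube parked here stands on the lower tier and has its centre 78 mm above the worktop.
- tube_green_1_mid (a point): centre, half-way up, of a 50 ml centrifuge tube with green screw cap. 115 mm tall; frosted white body 29 mm in diameter, bottom rounded, with a flat foot 16 mm wide. Cap 35 mm in diameter, 16 mm high, centre 50 mm above this point. z: up the axis, tip to cap. Stands in an outer rack hole, not part of the job.
- tube_green_2_mid (a point): centre, half-way up, of a 50 ml centrifuge tube with green screw cap. 115 mm tall; frosted white body 29 mm in diameter, bottom rounded, with a flat foot 16 mm wide. Cap 35 mm in diameter, 16 mm high, centre 50 mm above this point. z: up the axis, tip to cap. Stands in an outer rack hole, not part of the job.

How it is judged:
By the outcome, as a careful person would: the job done as asked, in the order asked, and still so for the second after the job is handed in, with the robot touching nothing.
It also fails if it takes over 96 s, if anything falls off the work surface, if the arm or the gripper's body presses on something with over 40 N, if the wrist force passes 120 N, or if a joint passes its speed limit or range.

## Working session

There is one attempt and no reset: what is moved stays moved. The work goes in short steps, Python scripts to look and compute and a shell command to move; the robot and the scene stay as the last step left them, time stands still between calls to the robot, and variables do not carry over. Pictures are saved under pics/ and viewed, at most 14 in all, crops included, and the job is handed in when it is done.

```bash
ls; mkdir -p pics; python3 - <<'E'
from station import arm
import cv2,numpy as np
print(arm.hold_point_z); s=arm.get_state(); print(s)
for n in("top","side"):
    p,d=arm.grab_frame(n); cv2.imwrite(f"pics/{n}0.png",p[:,:,::-1]); np.save(f"{n}0.npy",d); c=arm.get_calibration(n); print(n,c)
print(arm.get_calibration("wrist"))
E
```

```text
pics
0.0188
{'t': 0.0, 'q': array([ 1.43112617e+00,  3.59397157e-01,  1.10398874e-02, -3.37043025e-04,
       -1.22408187e+00, -2.88128788e-01]), 'qd': array([-3.84822209e-04,  1.30332128e-03,  3.88337245e-05,  8.17612576e-04,
        1.70618777e-03, -3.96256119e-04]), 'joint_efforts': array([ 2.62803725e-03, -5.82729685e+01,  2.93050289e+01,  6.99738890e+00,
        6.93943395e-03, -1.58527764e-04]), 'eef_pos': array([0.27984478, 0.61371673, 0.22561014]), 'ee_rot': array([ 3.13992752e+00, -1.63085940e-04, -4.27913603e-01]), 'force': array([-0.18439494,  0.23782098,  0.87851176]), 'moment': array([-0.03973561, -0.00043505, -0.02737952]), 'gripper_force': 0.0, 'width': 0.08726246223059331}
top {'mtx': array([[491.85221852,   0.        , 321.70624158],
       [  0.        , 491.85221852, 224.82957214],
       [  0.        ,   0.        ,   1.        ]]), 'R': array([[-0.03638815, -0.99933582, -0.0019564 ],
       [-0.97734196,  0.03599565, -0.20858335],
       [ 0.20851524, -0.00567789, -0.97800264]]), 't': array([0.01126812, 0.53127791, 1.01633345])}
side {'mtx': array([[450.52207653,
[... 151 characters left out ...]
2728336, -0.56172937, -0.00789635],
       [-0.34551519, -0.49767171, -0.7955766 ],
       [ 0.44296896,  0.66089559, -0.60580155]]), 't': array([-0.42797242,  0.24129575,  0.66970472])}
{'mtx': array([[420.63308413,   0.        , 323.90534183],
       [  0.        , 420.63308413, 231.07724704],
       [  0.        ,   0.        ,   1.        ]]), 'mount': array([[-4.23962601e-04, -9.64093935e-01, -2.65561113e-01,
         7.15659064e-02],
       [ 9.99999861e-01, -3.25489125e-04, -4.14821467e-04,
        -1.99752001e-04],
       [ 3.13489606e-04, -2.65561252e-01,  9.64093939e-01,
        -1.58151022e-01],
       [ 0.00000000e+00,  0.00000000e+00,  0.00000000e+00,
         1.00000000e+00]])}
```

View pics/top0.png

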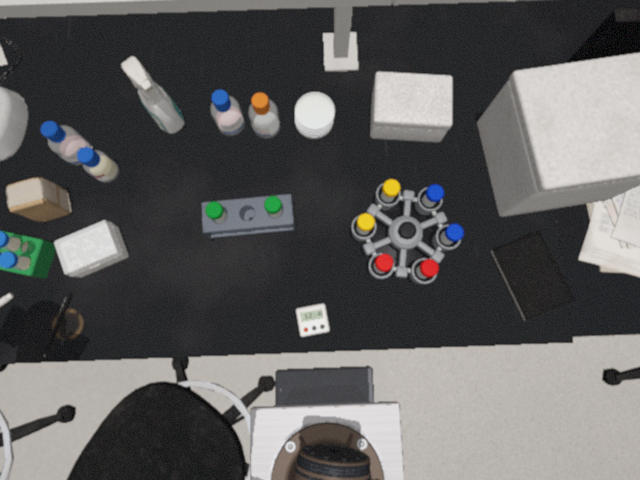

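View pics/side0.png

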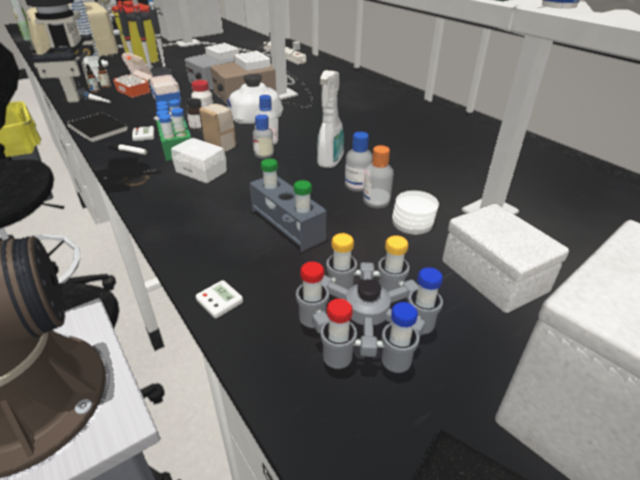

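```bash
cat > meas.py <<'E'
from station import arm
import numpy as np, cv2
def world(n,uv,z,cal=None):
    c=arm.get_calibration(n); r=np.linalg.inv(c["mtx"])@[uv[0],uv[1],1.]
    C=-c["R"].T@c["t"]; w=c["R"].T@r; return C+w*(z-C[2])/w[2]
E
python3 - <<'E'
from meas import *
names=["tube_blue_1_mid","tube_red_1_mid","tube_yellow_1_mid","tube_green_1_mid","rotor","rack"]
for n in("top","side"):
    c=arm.get_calibration(n); p,d=arm.grab_frame(n)
    for t in names:
        for m in arm.trace(t,n):
            if m["score"]<.3: continue
            k=m["mask"]&(d>0); v,u=np.nonzero(k); z=d[k]
            P=(np.linalg.inv(c["mtx"])@np.array([u,v,np.ones_like(u)]))*z
            W=(c["R"].T@(P-c["t"][:,None])).T
            hz=np.percentile(W[:,2],97); top=W[W[:,2]>hz-.006]
            mn,mx=np.percentile(top,[2,98],axis=0)
            print(n,t,round(m["score"],2),m["extent"],len(v),"z",hz.round(3),"c",((mn+mx)/2).round(4),"size",(mx-mn).round(3))
E
```

```text
top tube_blue_1_mid 0.57 [420.0, 182.8, 25.9, 24.3] 351 z 0.138 c [ 0.5752 -0.2414  0.1353] size [0.031 0.032 0.006]
top tube_red_1_mid 0.67 [421.1, 182.7, 25.0, 26.4] 363 z 0.138 c [ 0.5747 -0.2409  0.1353] size [0.03  0.031 0.006]
top tube_red_1_mid 0.6 [372.3, 254.8, 21.4, 18.9] 305 z 0.139 c [ 0.4355 -0.128   0.136 ] size [0.03  0.03  0.006]
top tube_yellow_1_mid 0.64 [382.8, 178.5, 16.0, 23.5] 296 z 0.138 c [ 0.5883 -0.1515  0.1356] size [0.029 0.03  0.006]
top tube_yellow_1_mid 0.4 [418.9, 181.7, 26.5, 27.4] 335 z 0.138 c [ 0.5753 -0.2409  0.1353] size [0.031 0.031 0.006]
top tube_green_1_mid 0.85 [263.5, 195.0, 21.0, 20.8] 325 z 0.138 c [0.5626 0.0917 0.1359] size [0.031 0.031 0.006]
top rotor 0.7 [350.4, 182.0, 110.4, 100.7] 4915 z 0.105 c [ 0.5051 -0.1842  0.1042] size [0.034 0.034 0.009]
top rack 0.71 [200.5, 195.8, 98.1, 47.2] 2606 z 0.083 c [0.5579 0.1517 0.0803] size [0.067 0.187 0.007]
side tube_blue_1_mid 0.65 [413.7, 267.2, 30.3, 38.5] 778 z 0.137 c [ 0.5738 -0.2443  0.1348] size [0.032 0.029 0.006]
side tube_red_1_mid 0.66 [299.2, 261.6, 26.3, 37.8] 708 z 0.138 c [ 0.4339 -0.1308  0.1353] size [0.03  0.03  0.006]
side tube_yellow_1_mid 0.9 [384.1, 235.3, 26.3, 41.5] 683 z 0.137 c [ 0.588  -0.1551  0.1352] size [0.032 0.031 0.006]
side tube_green_1_mid 0.55 [293.1, 181.3, 18.8, 46.2] 469 z 0.138 c [0.5614 0.0896 0.1351] size [0.03  0.031 0.006]
side rotor 0.78 [294.4, 256.4, 148.0, 116.4] 8511 z 0.105 c [ 0.4787 -0.2292  0.1182] size [0.084 0.117 0.036]
side rack 0.79 [249.6, 174.1, 72.4, 77.6] 2836 z 0.082 c [0.5586 0.1467 0.0799] size [0.07  0.185 0.006]
```

The top picture shows the caps: yellow (391,187) and (366,222), blue (435,192) and (454,232), red (429,268) and (383,262), and green (213,210) and (273,204). The hub is at (406,231) and the empty rack hole at (248,212). The networks confuse some colours, so I'll segment the caps by height and hue and fit the rotor to them.

```bash
cat >> meas.py <<'E'
from scipy.optimize import least_squares
def cloud(n):
    c=arm.get_calibration(n); p,d=arm.grab_frame(n)
    v,u=np.mgrid[:480,:640]; P=(np.linalg.inv(c["mtx"])@np.array([u.ravel(),v.ravel(),np.ones(u.size)]))*d.ravel()
    W=(c["R"].T@(P-c["t"][:,None])).T.reshape(480,640,3); W[d==0]=0
    return p,W
def caps(n):
    p,W=cloud(n); h=cv2.cvtColor(p,cv2.COLOR_RGB2HSV)
    m=(W[...,2]>.122)&(W[...,2]<.145)&(W[...,0]>.38)&(W[...,0]<.65)&(W[...,1]>-.32)&(W[...,1]<.25)&(h[...,1]>120)
    k,l,s,_=cv2.connectedComponentsWithStats(m.astype(np.uint8)); out=[]
    for i in range(1,k):
        if s[i,4]<100: continue
        w=W[l==i]; hue=np.median(h[l==i][:,0]); w=w[w[:,2]>.130]
        col=min(dict(red=0,yellow=24,green=62,blue=112).items(),key=lambda a:min(abs(a[1]-hue),180-abs(a[1]-hue)))[0]
        mn,mx=np.percentile(w,[2,98],axis=0); out.append((col,(mn+mx)[:2]/2,(mx-mn)[:2],np.median(w[:,2])))
    return out
E
python3 - <<'E'
from meas import *
for n in("top","side"):
    cs=caps(n)
    for c in cs: print(n,c[0],c[1].round(4),c[2].round(3),c[3].round(4))
    r=np.array([c[1] for c in cs if c[0]!="green"]); g=np.array([c[1] for c in cs if c[0]=="green"])
    f=lambda x:(r-x[:2]-.09*np.c_[np.cos(a(x)),np.sin(a(x))]).ravel()
    def a(x):
        t=np.arctan2(*(r-x[:2]).T[::-1]); return x[2]+np.round((t-x[2])/(np.pi/3))*np.pi/3
    b=min((least_squares(f,[*r.mean(0),q]) for q in(.0,.3,.6,.9)),key=lambda s:s.cost)
    print("rotor",b.x.round(4),"rms",np.sqrt(b.cost*2/12).round(4)); print((f(b.x).reshape(-1,2)*1e3).round(1).tolist())
    print("idx",np.round((a(b.x)-b.x[2])/(np.pi/3)))
    print("rack",g.mean(0).round(4),np.linalg.norm(g[0]-g[1]), np.arctan2(*(g[0]-g[1])))
E
```

```text
top yellow [ 0.589  -0.1527] [0.032 0.032] 0.1351
top blue [ 0.5748 -0.2413] [0.031 0.032] 0.1355
top green [0.5622 0.0909] [0.032 0.03 ] 0.1352
top green [0.5556 0.2106] [0.032 0.03 ] 0.135
top yellow [ 0.5192 -0.0962] [0.032 0.031] 0.1351
top blue [ 0.4909 -0.2732] [0.031 0.032] 0.1353
top red [ 0.435  -0.1284] [0.031 0.032] 0.1354
top red [ 0.4206 -0.2167] [0.03  0.032] 0.1351
rotor [ 0.5049 -0.1848  0.3655] rms 0.0002
[[-0.0, -0.1], [-0.0, 0.2], [0.1, -0.3], [0.2, 0.4], [-0.0, -0.4], [-0.2, 0.2]]
idx [ 0. -1.  1. -2.  2. -3.]
rack [0.5589 0.1507] 0.11983077057838397 3.0869186644694344
side green [0.5536 0.2084] [0.03  0.032] 0.1361
side green [0.5612 0.0894] [0.031 0.031] 0.1364
side yellow [ 0.5182 -0.0986] [0.032 0.031] 0.136
side yellow [ 0.5882 -0.155 ] [0.031 0.032] 0.136
side red [ 0.4343 -0.1308] [0.031 0.031] 0.1361
side blue [ 0.5737 -0.2437] [0.032 0.031] 0.136
side red [ 0.4199 -0.2193] [0.031 0.031] 0.136
side blue [ 0.4898 -0.2758] [0.031 0.031] 0.136
rotor [ 0.504  -0.1872  0.3652] rms 0.0002
[[0.0, -0.3], [0.1, 0.1], [0.2, -0.3], [-0.2, 0.2], [-0.1, 0.0], [-0.0, 0.2]]
idx [ 1.  0.  2. -1. -3. -2.]
rack [0.5574 0.1489] 0.11925201731898522 -0.06347752397385287
```

```bash
cat >> meas.py <<'E'
from scipy.spatial.transform import Rotation as Ro
ROT=np.array([.5045,-.186,.3653]); RACK=np.array([.5582,.1498])
def slot(k): return RACK if k=="rack" else ROT[:2]+.09*np.array([np.cos(ROT[2]+k*np.pi/3),np.sin(ROT[2]+k*np.pi/3)])
def go(xyz,yaw=None):
    s=arm.get_state(); R=Ro.from_euler("xyz",s["ee_rot"]).as_matrix()
    d=R.T@(np.array(xyz)-s["eef_pos"])/.025; t=0 if yaw is None else -(np.degrees(s["ee_rot"][2])-0+0-yaw)/-5*-1*-1
    print("t",s["t"],"pos",s["eef_pos"].round(4),"rpy",np.degrees(s["ee_rot"]).round(1),"rows",d.round(2),"turn",None if yaw is None else round((np.degrees(s["ee_rot"][2])-yaw)/5,2))
E
python3 - <<'E'
from meas import *
go([*slot(1),.25],-70)
p,W=cloud("top")
# tall things near the work area
m=(W[...,2]>.14)&(W[...,0]>.3)&(W[...,0]<.85)&(abs(W[...,1])<.5)
k,l,s,_=cv2.connectedComponentsWithStats(m.astype(np.uint8))
for i in range(1,k):
    if s[i,4]>40: w=W[l==i]; print(w.min(0).round(2),w.max(0).round(2))
E
```

```text
t 0.9 pos [0.2801 0.6141 0.2266] rpy [-180.    -0.   -24.5] rows [20.49 21.93 -0.94] turn 9.1
[ 0.79 -0.32  0.43] [0.81 0.48 0.47]
[0.74 0.48 0.39] [0.76 0.49 0.41]
[0.77 0.31 0.14] [0.84 0.37 0.25]
[ 0.55 -0.5   0.14] [ 0.8  -0.39  0.25]
```

```bash
python3 -m crank '[[[1.6,1.7,-0.2,1],[3.2,3.4,-0.4,2],[4.8,5.1,-0.6,3],[6.4,6.8,-0.9,4],[8,8.5,-0.9,5],[9.6,10.2,-0.9,6],[11.2,11.9,-0.9,7],[12.8,13.6,-0.9,8],[14.4,15.3,-0.9,9],[16,17,-0.9,9.1],[17.6,18.7,-0.9,9.1],[19.2,20.4,-0.9,9.1]]]' 0.4 30; python3 - <<'E'
from meas import *
go([*slot(1),.25],-70)
E
```

```text
t: 2.45
eef_pos: [0.5056, -0.0509, 0.2495]
ee_rot: [-3.14, -0.0, -1.222]
force: [0.2, 1.1, -0.4]
width: 0.0526
gripper_force: 0.0
t 2.45 pos [ 0.5056 -0.0509  0.2495] rpy [-179.9   -0.   -70. ] rows [ 1.92  0.14 -0.02] turn 0.0
```

```bash
python3 -m crank '[[[1.9,0.14,0,0],[1.9,0.14,0,0],[1.9,0.14,0,0],[1.9,0.14,0,0]]]'; python3 - <<'E'
from meas import *
go([*slot(1),.25],-70)
s=arm.get_state(); p,d=arm.grab_frame("wrist"); cv2.imwrite("pics/w1.png",p[:,:,::-1])
c=arm.get_calibration("wrist"); v,u=np.mgrid[:480,:640]
P=(np.linalg.inv(c["mtx"])@np.array([u.ravel(),v.ravel(),np.ones(u.size)]))*d.ravel()
M=c["mount"]; T=(M[:3,:3]@P).T+M[:3,3]; W=(T@Ro.from_euler("xyz",s["ee_rot"]).as_matrix().T+s["eef_pos"]).reshape(480,640,3)
h=cv2.cvtColor(p,cv2.COLOR_RGB2HSV)
m=(d>0)&(abs(W[...,2]-.135)<.012)&(h[...,1]>120)
k,l,st,_=cv2.connectedComponentsWithStats(m.astype(np.uint8))
for i in range(1,k):
    if st[i,4]<300: continue
    w=W[l==i]; w=w[w[:,2]>np.percentile(w[:,2],90)-.006]; a,b=np.percentile(w,[1,99],axis=0)
    cen=(a+b)[:2]/2; print(st[i],np.median(h[l==i][:,0]),cen.round(4),(b-a).round(3),"err",[((cen-slot(j))*1e3).round(1).tolist() for j in range(6) if np.linalg.norm(cen-slot(j))<.03])
E
```

```text
t: 2.95
eef_pos: [0.518, -0.0939, 0.2493]
ee_rot: [-3.141, 0.0, -1.221]
force: [0.5, 0.6, 0.2]
width: 0.0526
gripper_force: 0.0
t 2.95 pos [ 0.518  -0.0939  0.2493] rpy [-180.     0.   -69.9] rows [ 0.13  0.02 -0.03] turn 0.01
[ 504   66   65   61 3033] 0.0 [ 0.4218 -0.2166] [0.033 0.033 0.006] err [[1.4, 1.6]]
[221  72  60  60 868] 25.0 [ 0.589  -0.1528] [0.035 0.034 0.006] err [[0.4, 1.0]]
[ 427  191   59   55 2366] 0.0 [ 0.4358 -0.1284] [0.033 0.033 0.006] err [[1.2, 0.9]]
[ 298  193   54   55 2234] 22.0 [ 0.5193 -0.0963] [0.033 0.033 0.006] err [[0.6, 0.8]]
```

View pics/w1.png

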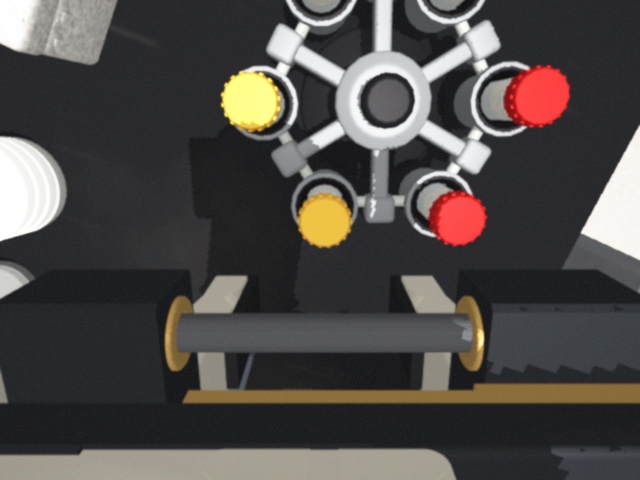

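The wrist picture shows yellow caps at (325,220) and (251,100) and red caps at (457,218) and (537,96). It agrees with the top camera, so I'm adopting those positions.

Plan: Y slot 1→rack, B slot 5→1, R slot 3→5, Y rack→3.

```bash
sed -i 's/^ROT=.*/ROT=np.array([.5050,-.1851,.3654]); RACK=np.array([.5587,.1506])/' meas.py; python3 - <<'E'
from meas import *
go([*slot(1),.107],-70); print(slot(0),slot(1),slot(3),slot(5))
E
```

```text
t 3.0 pos [ 0.5181 -0.0939  0.2494] rpy [-180.    -0.   -69.9] rows [ 0.1  -0.01  5.69] turn 0.02
[ 0.58905828 -0.15294094] [ 0.51917858 -0.09622386] [ 0.42094172 -0.21725906] [ 0.57487971 -0.24181708]
```

```bash
python3 -m crank '[[[0.1,0,1.5,0],[0.1,0,3,0],[0.1,0,4.5,0],[0.1,0,5.3,0],[0.1,0,5.7,0],[0.1,0,5.7,0],[0.1,0,5.7,0]]]'; python3 - <<'E'
from meas import *
go([*slot(1),.107],-70)
E
```

```text
t: 3.88
eef_pos: [0.5197, -0.0969, 0.1076]
ee_rot: [-3.14, -0.001, -1.221]
force: [0.1, 0.0, 0.0]
width: 0.0526
gripper_force: 0.0
t 3.875 pos [ 0.5197 -0.0969  0.1076] rpy [-179.9   -0.   -70. ] rows [-0.03  0.01  0.02] turn 0.01
```

```bash
python3 -m crank '[[[0,0,0,0],[0,0,0,0],[0,0,0,0],[0,0,0,0],[0,0,-0.5,0],[0,0,-1.2,0],[0,0,-2.4,0],[0,0,-3.8,0],[0,0,-5,0],[0,0,-5.4,0],[0,0,-5.4,0]]]' 1 30; python3 - <<'E'
from meas import *
go([*slot("rack"),.24],-70)
E
```

```text
t: 5.25
eef_pos: [0.519, -0.0971, 0.2419]
ee_rot: [-3.141, 0.0, -1.222]
force: [-0.9, -0.5, -0.1]
width: 0.0341
gripper_force: 30.0
t 5.25 pos [ 0.519  -0.0971  0.2419] rpy [-179.9    0.   -70. ] rows [-8.77 -4.88  0.08] turn -0.0
```

```bash
python3 -m crank '[[[-0.9,-0.5,0,0],[-2.6,-1.5,0,0],[-4.4,-2.4,0,0],[-6.2,-3.4,0,0],[-7.5,-4.2,0,0],[-8.4,-4.7,0,0],[-8.75,-4.9,0,0],[-8.75,-4.9,0,0],[-8.75,-4.9,0,0]]]'; python3 - <<'E'
from meas import *
go([*slot("rack"),.108],-70)
p,W=cloud("side"); cv2.imwrite("pics/s1.png",cv2.resize(p[90:330,180:500,::-1],(800,600)))
E
```

```text
t: 6.38
eef_pos: [0.5591, 0.1493, 0.2415]
ee_rot: [3.141, -0.0, -1.223]
force: [-1.2, -0.0, -0.3]
width: 0.0341
gripper_force: 30.0
t 6.375 pos [0.5591 0.1493 0.2415] rpy [180.   -0.  -70.1] rows [-0.06 -0.    5.34] turn -0.01
```

View pics/s1.png

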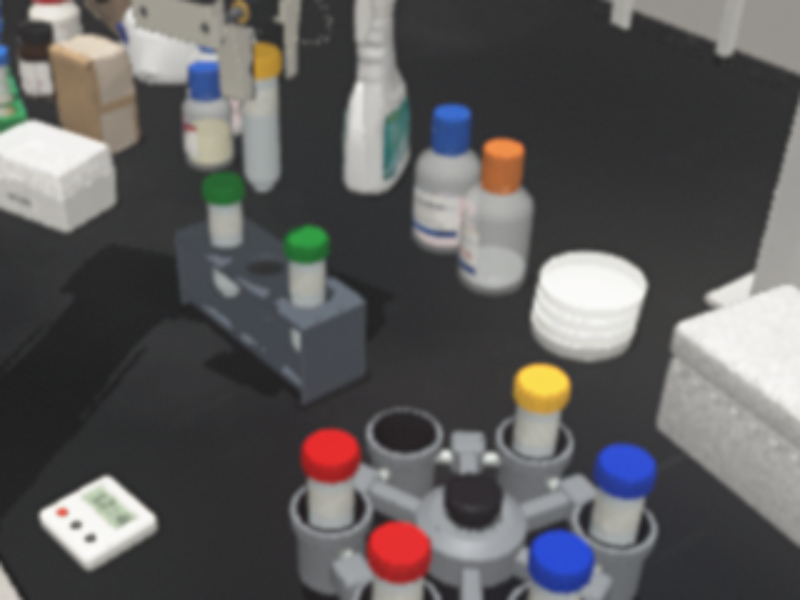

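The tube hangs upright in the gripper at (262,120), above the rack hole at (265,268); slot 1 at (405,430) is empty.

```bash
python3 -m crank '[[[-0.06,0,1.2,0],[-0.06,0,2.4,0],[-0.06,0,2.8,0],[-0.06,0,3.1,0],[-0.06,0,3.4,0],[-0.06,0,3.7,0],[-0.06,0,3.7,0]]]'; python3 - <<'E'
from meas import *
go([*slot("rack"),.108],-70)
E
```

```text
t: 7.3
eef_pos: [0.5586, 0.1516, 0.1487]
ee_rot: [3.141, -0.0, -1.222]
force: [0.5, 0.4, 0.2]
width: 0.0342
gripper_force: 30.0
t 7.3 pos [0.5586 0.1516 0.1487] rpy [180.  -0. -70.] rows [0.04 0.01 1.63] turn -0.0
```

No contact, so it is inside the hole. Lowering the rest of the way.

```bash
python3 -m crank '[[[0.02,0,0.5,0],[0.02,0,1,0],[0.02,0,1.4,0],[0.02,0,1.6,0],[0.02,0,1.62,0],[0.02,0,1.62,0]]]'; python3 - <<'E'
from meas import *
go([*slot("rack"),.108],-70)
E
```

```text
t: 8.05
eef_pos: [0.5592, 0.1513, 0.1088]
ee_rot: [-3.141, -0.0, -1.222]
force: [-0.1, 0.6, -0.6]
width: 0.0343
gripper_force: 30.0
t 8.05 pos [0.5592 0.1513 0.1088] rpy [-180.   -0.  -70.] rows [0.02 0.03 0.03] turn -0.0
```

```bash
python3 -m crank '[[[0,0,0,0],[0,0,0,0],[0,0,0,0],[0,0,-1,0],[0,0,-2.5,0],[0,0,-3.6,0],[0,0,-3.6,0]]]' 0.4; python3 - <<'E'
from meas import *
go([*slot(5),.2],-70)
for c in caps("top"): print(c[0],c[1].round(4),c[3].round(4))
E
```

```text
t: 8.93
eef_pos: [0.5603, 0.1518, 0.2013]
ee_rot: [-3.137, 0.001, -1.222]
force: [-0.1, 0.3, 0.3]
width: 0.0525
gripper_force: 0.0
t 8.925 pos [0.5603 0.1518 0.2013] rpy [-179.7    0.   -70. ] rows [14.99  4.84  0.02] turn 0.0
yellow [ 0.5891 -0.1526] 0.1351
blue [ 0.5751 -0.2414] 0.1351
green [0.5627 0.0918] 0.1354
green [0.5549 0.216 ] 0.1349
blue [ 0.491  -0.2734] 0.1353
red [ 0.4355 -0.1282] 0.1349
red [ 0.4213 -0.2166] 0.1354
```

```bash
python3 -m crank '[[[1.5,0.5,0,0],[3.6,1.2,0,0],[5.8,1.9,0,0],[8,2.6,0,0],[10.2,3.3,0,0],[12.2,3.9,0,0],[13.8,4.5,0,0],[14.7,4.8,0,0],[15,4.84,0,0],[15,4.84,0,0],[15,4.84,0,0],[15,4.84,0,0]]]'; python3 - <<'E'
from meas import *
go([*slot(5),.1075],-70)
for c in caps("top"): print(c[0],c[1].round(4),c[3].round(4))
E
```

```text
t: 10.48
eef_pos: [0.5736, -0.2417, 0.1987]
ee_rot: [-3.141, 0.0, -1.221]
force: [0.7, 0.5, -0.4]
width: 0.0527
gripper_force: 0.0
t 10.475 pos [ 0.5736 -0.2417  0.1987] rpy [-180.     0.   -69.9] rows [ 0.02 -0.04  3.65] turn 0.01
blue [ 0.5747 -0.2398] 0.1349
green [0.5622 0.0909] 0.1353
yellow [0.5589 0.1516] 0.1354
green [0.5553 0.2107] 0.135
blue [ 0.49  -0.273] 0.135
red [ 0.4214 -0.2184] 0.1353
```

Yellow is home in the rack (cap z matches the greens). Next is the blue tube from slot 5.

```bash
python3 -m crank '[[[0.02,-0.03,1,0],[0.02,-0.03,2.2,0],[0.02,-0.03,3.2,0],[0.02,-0.03,3.62,0],[0.02,-0.03,3.62,0],[0.02,-0.03,3.62,0]]]'; python3 - <<'E'
from meas import *
go([*slot(5),.1075],-70)
E
```

```text
t: 11.28
eef_pos: [0.5752, -0.2429, 0.1093]
ee_rot: [-3.14, -0.001, -1.221]
force: [-0.0, -0.2, -0.1]
width: 0.0527
gripper_force: 0.0
t 11.275 pos [ 0.5752 -0.2429  0.1093] rpy [-1.799e+02 -1.000e-01 -7.000e+01] rows [-0.04 -0.    0.07] turn 0.0
```

```bash
python3 -m crank '[[[0,0,0.05,0],[0,0,0.05,0],[0,0,0.05,0],[0,0,0.05,0],[0,0,-0.5,0],[0,0,-1.2,0],[0,0,-2.4,0],[0,0,-3.8,0],[0,0,-5,0],[0,0,-5.4,0],[0,0,-5.4,0]]]' 1 30; python3 - <<'E'
from meas import *
go([*slot(1),.24],-70)
E
```

```text
t: 12.65
eef_pos: [0.5745, -0.2427, 0.2439]
ee_rot: [-3.14, -0.0, -1.222]
force: [-0.6, -0.4, -1.4]
width: 0.0342
gripper_force: 30.0
t 12.65 pos [ 0.5745 -0.2427  0.2439] rpy [-179.9   -0.   -70. ] rows [-6.26  0.08  0.15] turn -0.0
```

```bash
python3 -m crank '[[[-0.8,0,0,0],[-2.2,0,0,0],[-3.8,0,0,0],[-5,0.05,0,0],[-5.9,0.08,0,0],[-6.25,0.08,0,0],[-6.25,0.08,0,0],[-6.25,0.08,0,0],[-6.25,0.08,0,0]]]'; python3 - <<'E'
from meas import *
go([*slot(1),.1085],-70)
E
```

```text
t: 13.78
eef_pos: [0.5192, -0.0972, 0.2428]
ee_rot: [3.141, 0.0, -1.223]
force: [0.2, 0.6, -0.7]
width: 0.0342
gripper_force: 30.0
t 13.775 pos [ 0.5192 -0.0972  0.2428] rpy [180.    0.  -70.1] rows [-0.04 -0.02  5.37] turn -0.01
```

```bash
python3 -m crank '[[[-0.02,0,1,0],[-0.02,0,2.2,0],[-0.02,0,2.8,0],[-0.02,0,3.2,0],[-0.02,0,3.6,0],[-0.02,0,4,0],[-0.02,0,4,0]]]'; python3 - <<'E'
from meas import *
go([*slot(1),.1085],-70)
E
```

```text
t: 14.65
eef_pos: [0.5185, -0.0962, 0.1425]
ee_rot: [3.141, 0.0, -1.222]
force: [0.0, 0.1, -0.8]
width: 0.0339
gripper_force: 30.0
t 14.65 pos [ 0.5185 -0.0962  0.1425] rpy [179.9   0.  -70. ] rows [ 0.01 -0.02  1.36] turn -0.0
```

```bash
python3 -m crank '[[[0,0,0.5,0],[0,0,0.9,0],[0,0,1.2,0],[0,0,1.35,0],[0,0,1.35,0],[0,0,1.35,0]]]'; python3 - <<'E'
from meas import *
go([*slot(1),.1085],-70); print(arm.get_state()["force"])
E
```

```text
t: 15.4
eef_pos: [0.5192, -0.0962, 0.1096]
ee_rot: [-3.141, -0.0, -1.222]
force: [0.5, 0.4, -0.7]
width: 0.034
gripper_force: 30.0
t 15.4 pos [ 0.5192 -0.0962  0.1096] rpy [-180.   -0.  -70.] rows [ 0.   -0.    0.04] turn -0.0
[ 0.46856652  0.40231224 -0.72144951]
```

```bash
python3 -m crank '[[[0,0,0.02,0],[0,0,0,0],[0,0,0,0],[0,0,0,0],[0,0,-1,0],[0,0,-2.5,0],[0,0,-3.6,0],[0,0,-3.6,0]]]' 0.4; python3 - <<'E'
from meas import *
go([*slot(3),.2],-70)
E
```

```text
t: 16.4
eef_pos: [0.5203, -0.0961, 0.2017]
ee_rot: [-3.137, -0.001, -1.222]
force: [0.1, 0.1, -0.1]
width: 0.0527
gripper_force: 0.0
t 16.4 pos [ 0.5203 -0.0961  0.2017] rpy [-1.797e+02 -1.000e-01 -7.000e+01] rows [3.19 5.39 0.05] turn 0.0
```

```bash
python3 -m crank '[[[0.5,0.9,0,0],[1.4,2.4,0,0],[2.3,3.9,0,0],[2.9,4.9,0,0],[3.2,5.38,0,0],[3.2,5.38,0,0],[3.2,5.38,0,0],[3.2,5.38,0,0]]]'; python3 - <<'E'
from meas import *
go([*slot(3),.1075],-70)
for c in caps("side")+caps("top"): print(c[0],c[1].round(4),c[2].round(3),c[3].round(4))
E
```

```text
t: 17.4
eef_pos: [0.4202, -0.2169, 0.1991]
ee_rot: [3.141, 0.0, -1.221]
force: [-0.6, -0.2, -0.3]
width: 0.0523
gripper_force: 0.0
t 17.4 pos [ 0.4202 -0.2169  0.1991] rpy [180.   0. -70.] rows [ 0.02 -0.02  3.67] turn 0.01
green [0.5542 0.2087] [0.031 0.032] 0.1365
yellow [0.5585 0.1492] [0.031 0.03 ] 0.1365
green [0.5618 0.0895] [0.032 0.032] 0.1361
yellow [ 0.5879 -0.1552] [0.031 0.032] 0.1361
red [ 0.4199 -0.2194] [0.03  0.032] 0.136
blue [ 0.4899 -0.2759] [0.031 0.031] 0.1359
green [0.5621 0.0968] [0.032 0.019] 0.1358
yellow [0.5588 0.1517] [0.03  0.031] 0.1354
green [0.555  0.2106] [0.031 0.03 ] 0.1353
red [ 0.4205 -0.2122] [0.03  0.022] 0.1352
```

```bash
python3 -m crank '[[[0.02,-0.02,1,0],[0.02,-0.02,2.2,0],[0.02,-0.02,3.2,0],[0.02,-0.02,3.67,0],[0.02,-0.02,3.67,0],[0.02,-0.02,3.67,0]]]'; python3 - <<'E'
from meas import *
go([*slot(3),.1075],-70)
E
```

```text
t: 18.25
eef_pos: [0.4213, -0.2177, 0.1084]
ee_rot: [-3.14, -0.001, -1.221]
force: [-0.2, -0.3, 0.1]
width: 0.0527
gripper_force: 0.0
t 18.25 pos [ 0.4213 -0.2177  0.1084] rpy [-179.9   -0.   -70. ] rows [-0.02  0.01  0.04] turn 0.0
```

```bash
python3 -m crank '[[[0,0,0.03,0],[0,0,0.03,0],[0,0,0.03,0],[0,0,0.03,0],[0,0,-0.5,0],[0,0,-1.2,0],[0,0,-2.4,0],[0,0,-3.8,0],[0,0,-5,0],[0,0,-5.4,0],[0,0,-5.4,0],[0,0,-5.4,0]]]' 1 30; python3 - <<'E'
from meas import *
go([*slot(5),.243],-70)
E
```

```text
t: 19.75
eef_pos: [0.4198, -0.2174, 0.2414]
ee_rot: [3.14, 0.001, -1.222]
force: [-0.1, 0.4, -0.0]
width: 0.0338
gripper_force: 30.0
t 19.75 pos [ 0.4198 -0.2174  0.2414] rpy [ 1.799e+02  1.000e-01 -7.000e+01] rows [ 3.04 -5.5  -0.07] turn -0.0
```

```bash
python3 -m crank '[[[0.4,-0.8,-0.05,0],[1.2,-2.2,-0.05,0],[2,-3.6,-0.05,0],[2.6,-4.7,-0.05,0],[2.9,-5.3,-0.05,0],[3.04,-5.5,-0.05,0],[3.04,-5.5,-0.05,0],[3.04,-5.5,-0.05,0],[3.04,-5.5,-0.05,0]]]'; python3 - <<'E'
from meas import *
go([*slot(5),.1085],-70)
E
```

```text
t: 20.88
eef_pos: [0.5752, -0.242, 0.2444]
ee_rot: [-3.141, -0.0, -1.222]
force: [-0.4, -0.9, -0.0]
width: 0.0344
gripper_force: 30.0
t 20.875 pos [ 0.5752 -0.242   0.2444] rpy [-180.   -0.  -70.] rows [-0.01  0.01  5.44] turn -0.0
```

```bash
python3 -m crank '[[[-0.01,0,1,0],[-0.01,0,2.2,0],[-0.01,0,2.8,0],[-0.01,0,3.2,0],[-0.01,0,3.6,0],[-0.01,0,4,0],[-0.01,0,4,0]]]'; python3 - <<'E'
from meas import *
go([*slot(5),.1085],-70)
E
```

```text
t: 21.75
eef_pos: [0.5753, -0.2418, 0.1431]
ee_rot: [3.141, 0.001, -1.222]
force: [0.4, -0.6, -0.6]
width: 0.0343
gripper_force: 30.0
t 21.75 pos [ 0.5753 -0.2418  0.1431] rpy [179.9   0.  -70. ] rows [-0.    0.01  1.38] turn -0.0
```

```bash
python3 -m crank '[[[0,0,0.5,0],[0,0,0.9,0],[0,0,1.2,0],[0,0,1.37,0],[0,0,1.37,0],[0,0,1.37,0]]]'; python3 - <<'E'
from meas import *
go([*slot(5),.1085],-70)
E
```

```text
t: 22.5
eef_pos: [0.5758, -0.2419, 0.1099]
ee_rot: [-3.141, -0.0, -1.222]
force: [-0.4, 1.0, -0.9]
width: 0.0343
gripper_force: 30.0
t 22.5 pos [ 0.5758 -0.2419  0.1099] rpy [-180.   -0.  -70.] rows [-0.02  0.04  0.05] turn -0.0
```

```bash
python3 -m crank '[[[0,0,0.03,0],[0,0,0,0],[0,0,0,0],[0,0,0,0],[0,0,-1,0],[0,0,-2.5,0],[0,0,-3.6,0],[0,0,-3.6,0]]]' 0.4; python3 - <<'E'
from meas import *
go([*slot("rack"),.2],-70)
E
```

```text
t: 23.5
eef_pos: [0.577, -0.2422, 0.2024]
ee_rot: [-3.137, -0.003, -1.222]
force: [-0.3, 0.9, -0.9]
width: 0.0527
gripper_force: 0.0
t 23.5 pos [ 0.577  -0.2422  0.2024] rpy [-1.798e+02 -1.000e-01 -7.000e+01] rows [-15.01  -4.69   0.08] turn 0.0
```

```bash
python3 -m crank '[[[-1.5,-0.5,0,0],[-3.6,-1.1,0,0],[-5.8,-1.8,0,0],[-8,-2.5,0,0],[-10.2,-3.2,0,0],[-12.2,-3.8,0,0],[-13.8,-4.3,0,0],[-14.7,-4.6,0,0],[-15.02,-4.7,0,0],[-15.02,-4.7,0,0],[-15.02,-4.7,0,0],[-15.02,-4.7,0,0]]]'; python3 - <<'E'
from meas import *
go([*slot("rack"),.1075],-70)
for n in("side","top"):
  for c in caps(n): print(n,c[0],c[1].round(4),c[2].round(3),c[3].round(4))
E
```

```text
t: 25.0
eef_pos: [0.5577, 0.1503, 0.1996]
ee_rot: [3.142, -0.0, -1.223]
force: [-0.4, -0.6, -0.4]
width: 0.0527
gripper_force: 0.0
t 25.0 pos [0.5577 0.1503 0.1996] rpy [180.   -0.  -70.1] rows [ 0.   -0.04  3.68] turn -0.02
side green [0.5532 0.2068] [0.028 0.029] 0.1364
side yellow [0.5586 0.1496] [0.032 0.031] 0.1363
side green [0.562  0.0891] [0.031 0.03 ] 0.1363
side blue [ 0.5189 -0.0975] [0.031 0.031] 0.1362
side yellow [ 0.588  -0.1552] [0.031 0.032] 0.1361
side red [ 0.4343 -0.1305] [0.032 0.031] 0.136
side red [ 0.575  -0.2433] [0.03  0.031] 0.1359
side blue [ 0.49   -0.2759] [0.031 0.031] 0.136
top yellow [ 0.5892 -0.1526] [0.032 0.032] 0.1353
top red [ 0.5759 -0.2414] [0.031 0.032] 0.135
top green [0.5623 0.0915] [0.032 0.031] 0.1351
top green [0.5556 0.2152] [0.033 0.021] 0.1354
top blue [ 0.5196 -0.0952] [0.032 0.032] 0.1355
top blue [ 0.4908 -0.2731] [0.031 0.032] 0.135
top red [ 0.4354 -0.1284] [0.031 0.032] 0.1352
```

Everything is home so far; one last tube.

```bash
python3 -m crank '[[[0,-0.02,1,0],[0,-0.02,2.2,0],[0,-0.02,3.2,0],[0,-0.02,3.68,0],[0,-0.02,3.68,0],[0,-0.02,3.68,0]]]'; python3 - <<'E'
from meas import *
go([*slot("rack"),.1075],-70)
E
```

```text
t: 25.85
eef_pos: [0.5588, 0.1516, 0.1086]
ee_rot: [-3.14, 0.0, -1.222]
force: [0.3, 0.0, -0.4]
width: 0.0525
gripper_force: 0.0
t 25.85 pos [0.5588 0.1516 0.1086] rpy [-179.9    0.   -70. ] rows [0.04 0.02 0.04] turn -0.0
```

```bash
python3 -m crank '[[[0,0,0.03,0],[0,0,0.03,0],[0,0,0.03,0],[0,0,0.03,0],[0,0,-0.5,0],[0,0,-1.2,0],[0,0,-2.4,0],[0,0,-3.8,0],[0,0,-5,0],[0,0,-5.4,0],[0,0,-5.4,0],[0,0,-5.4,0]]]' 1 30; python3 - <<'E'
from meas import *
go([*slot(3),.243],-70)
E
```

```text
t: 27.35
eef_pos: [0.5574, 0.1511, 0.2413]
ee_rot: [3.14, -0.0, -1.222]
force: [-0.6, 0.0, -1.4]
width: 0.0343
gripper_force: 30.0
t 27.35 pos [0.5574 0.1511 0.2413] rpy [179.9  -0.  -70. ] rows [11.98 10.17 -0.05] turn -0.0
```

```bash
python3 -m crank '[[[0.9,0.8,-0.05,0],[2.4,2,-0.05,0],[4,3.4,-0.05,0],[5.6,4.8,-0.05,0],[7.2,6.1,-0.05,0],[8.8,7.5,-0.05,0],[10.2,8.7,-0.05,0],[11.2,9.5,-0.05,0],[11.8,10,-0.05,0],[11.97,10.17,-0.05,0],[11.97,10.17,-0.05,0],[11.97,10.17,-0.05,0]]]'; python3 - <<'E'
from meas import *
go([*slot(3),.1085],-70)
E
```

```text
t: 28.85
eef_pos: [0.4215, -0.2163, 0.2436]
ee_rot: [3.141, 0.0, -1.221]
force: [-0.7, 0.0, -0.6]
width: 0.0343
gripper_force: 30.0
t 28.85 pos [ 0.4215 -0.2163  0.2436] rpy [180.   0. -70.] rows [0.03 0.03 5.41] turn 0.0
```

```bash
python3 -m crank '[[[0.01,0.02,1,0],[0.01,0.02,2.2,0],[0.01,0.02,2.8,0],[0.01,0.02,3.2,0],[0.01,0.02,3.6,0],[0.01,0.02,4,0],[0.01,0.02,4,0]]]'; python3 - <<'E'
from meas import *
go([*slot(3),.1085],-70)
E
```

```text
t: 29.72
eef_pos: [0.4207, -0.2171, 0.1432]
ee_rot: [3.141, 0.001, -1.222]
force: [-0.7, -0.4, 0.2]
width: 0.0339
gripper_force: 30.0
t 29.725 pos [ 0.4207 -0.2171  0.1432] rpy [179.9   0.  -70. ] rows [ 0.01 -0.01  1.39] turn -0.0
```

```bash
python3 -m crank '[[[0,0,0.5,0],[0,0,0.9,0],[0,0,1.2,0],[0,0,1.38,0],[0,0,1.38,0],[0,0,1.38,0]]]'; python3 - <<'E'
from meas import *
go([*slot(3),.1085],-70)
E
```

```text
t: 30.48
eef_pos: [0.4214, -0.2172, 0.1096]
ee_rot: [-3.141, -0.0, -1.222]
force: [-0.0, -0.0, -0.6]
width: 0.0347
gripper_force: 30.0
t 30.475 pos [ 0.4214 -0.2172  0.1096] rpy [-180.   -0.  -70.] rows [-0.    0.02  0.04] turn -0.0
```

Release, lift, and move back toward the rack side so the cameras can see the rotor.

```bash
python3 -m crank '[[[0,0,0.03,0],[0,0,0,0],[0,0,0,0],[0,0,0,0],[0,0,-1,0],[0,0,-2.5,0],[0,0,-3.6,0],[0,0,-3.6,0]]]' 0.4; python3 -m crank '[[[-1,-0.5,0,0],[-3,-2,0,0],[-5,-3.5,0,0],[-7,-5,0,0],[-9,-6.5,0,0],[-11,-8,0,0],[-12,-9,0,0],[-12,-9,0,0],[-12,-9,0,0],[-12,-9,0,0]]]'; python3 - <<'E'
from meas import *
for n in("side","top"):
  for c in caps(n): print(n,c[0],c[1].round(4),c[2].round(3),c[3].round(4))
p,d=arm.grab_frame("side"); cv2.imwrite("pics/s2.png",cv2.resize(p[90:390,180:580,::-1],(800,600)))
E
```

```text
t: 31.48
eef_pos: [0.4225, -0.2174, 0.2015]
ee_rot: [-3.138, -0.002, -1.222]
force: [1.2, 0.4, -0.2]
width: 0.0529
gripper_force: 0.0
t: 32.72
eef_pos: [0.5295, 0.1407, 0.1991]
ee_rot: [3.141, -0.0, -1.223]
force: [0.5, 0.4, 0.0]
width: 0.0529
gripper_force: 0.0
side green [0.5536 0.2072] [0.03  0.029] 0.1364
side green [0.5611 0.0884] [0.031 0.029] 0.1363
side blue [ 0.519  -0.0973] [0.032 0.032] 0.1361
side yellow [ 0.5879 -0.155 ] [0.032 0.032] 0.136
side red [ 0.4345 -0.1307] [0.032 0.03 ] 0.136
side red [ 0.5749 -0.2436] [0.031 0.032] 0.1359
side yellow [ 0.4215 -0.2184] [0.031 0.031] 0.1359
side blue [ 0.4898 -0.2761] [0.031 0.031] 0.1359
top yellow [ 0.589  -0.1524] [0.031 0.032] 0.1353
top red [ 0.5762 -0.241 ] [0.031 0.032] 0.1352
top green [0.5622 0.0911] [0.032 0.031] 0.1354
top blue [ 0.5197 -0.095 ] [0.031 0.031] 0.1351
top blue [ 0.4911 -0.2731] [0.031 0.032] 0.1349
top red [ 0.4354 -0.1281] [0.03  0.032] 0.1352
top yellow [ 0.4218 -0.2156] [0.031 0.031] 0.1352
```

View pics/s2.png

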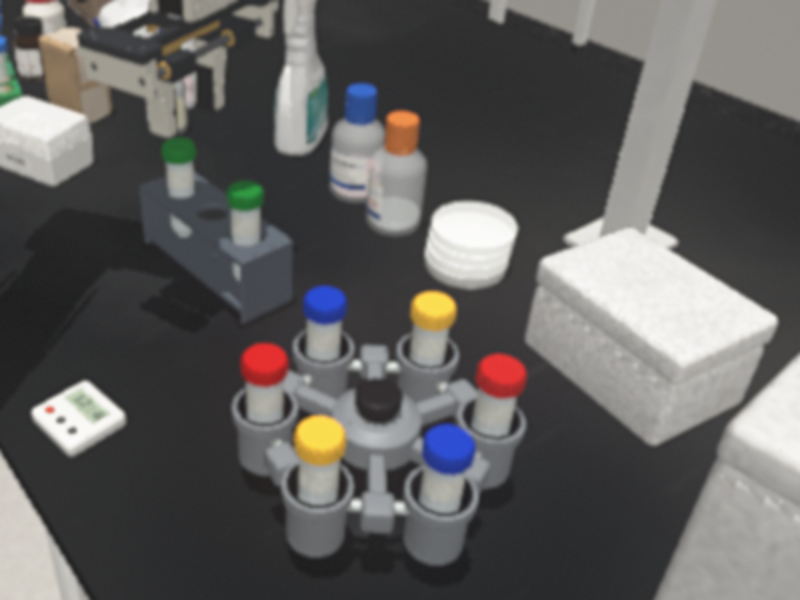

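The picture shows blue (325,305) opposite blue (448,448), yellow (433,310) opposite yellow (320,440), and red (265,365) opposite red (500,375). All six cap heights are equal, the greens are untouched, and the gripper is clear.

```bash
python3 -c "
from station import arm
print(arm.job_done())"
```

```text
the job is handed in; nothing more can be done
None
```

The job is handed in at about 33 s on the robot clock: all six tubes stand fully home in the rotor, each opposite its colour match and released, and the two green-capped tubes are still in their rack holes.

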